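# Print bar from the rack to the inspection jig

## Task

Pull the aluminium print bar up out of the grey upright rack, lay it down on the blue mat and let go of it. Then pick it up again across its width and put it in the dark steel inspection jig, copper strip up and white plug away from the yellow end stop, and push it snugly against both yellow stops: long edge along the fence, plain end against the end stop. Leave the black wiper bar in its slot and the other things where they are.

Things in the scene. Friction and masses are not known exactly. Their poses are not given: they have to be found in the camera images.
- bar: thermal print bar: rigid aluminium bar 130 long, 22 wide, 10 thick, about 90 g. Origin: centre of its plain end face. z runs along its length to the white plug end (last 16 mm, same section), y across the width, x across the thickness; the copper strip with a black line is on its -x face. At the start it stands in one rack slot, plain end down, copper face to the robot side
- bar_mid (a point): middle of the print bar, 65 from either end; axes as the bar's
- bar_plug (a point): centre of the end face of the print bar at the white plug, 130 from the plain end
- wiper: black plastic wiper bar with an orange tip, 130 long, 22 wide, 10 thick, standing in the other slot of the rack; origin at the centre of its lower end. It stays there.
- rack: grey plastic upright rack, 60 (x) by 150 (y), 50 high, fixed; origin at the centre of its underside. Two slots at y = -40 and +40, each 13 (x) by 25 (y), 42 deep, floor 8 above the table: a bar stands 88 out of the rack with 1.5 of play each way. Its -x side looks roughly to the robot
- mat: thin blue bench mat, 200 by 200, 2 thick, fixed; origin at the centre of its underside
- jig: dark steel inspection jig, fixed: plate 110 (x) by 190 (y), flat bed 12 above the table; origin at the centre of its underside. Yellow fence along the whole +x edge, inner face at x = +43; yellow end stop at the -y end, inner face at y = -83, from x = 0 to +43. Both 12 thick, 7 above the bed. The -x side (to the robot) and the +y end are open
- jig_corner (a point): inner corner of the jig where the faces of fence and end stop meet, at bed height; axes as the jig's. The bar is home when its middle is 11 to -x, 65 to +y and 5 above this point, its z axis along the jig's +y, its -x face up
- tape: yellow tape roll, 70 across, 20 high, loose bystander; origin at the centre of its underside
- jar: small jar with blue cap, 42 across, 45 high, loose bystander; origin at the centre of its underside
- flask: small white bottle with black cap, 40 across, 65 high, loose bystander; origin at the centre of its underside
- driver: red screwdriver lying along its x axis, 160 long, loose bystander
- brush: brush lying along its x axis, 150 long, loose bystander
- tray: white divided parts tray 100 by 130, 30 high, loose bystander; origin at the centre of its underside
Mind the look-alikes: they are no part of the job. There is more than one size of the jig; the job needs the smaller.

How it is judged (in metres and radians):
On the way, in this order (a step that is already met when the one before it is completed fails the run):
1. the print bar is drawn up clear of the rack (height (world z) of bar above 0.055 m), for 0.1 s.
2. the print bar lies on the blue mat and is let go (height (world z) of bar_mid below 0.02 m and angle between bar's own z axis and vertical between 1.45 and 1.69 rad and x of bar_mid in the frame of mat between -0.1 and 0.1 m and y of bar_mid in the frame of mat between -0.1 and 0.1 m and contact force between bar and mat above 0.2 N and contact force between the fingers and bar below 0.05 N and linear speed of bar below 0.02 m/s), for 0.2 s.
At the end, for the whole second after the job is handed in: the print bar lies flat on the jig's bed, copper strip up, plug end away from the end stop, its long edge within 2.5 mm of the fence and parallel to it within 0.03 rad, its plain end within 2.5 mm of the end stop, released and at rest (x of bar_mid in the frame of jig_corner between -0.0135 and -0.009 m and y of bar_mid in the frame of jig_corner between 0.063 and 0.0675 m and z of bar_mid in the frame of jig_corner between 0.003 and 0.0075 m and y of bar_plug in the frame of jig_corner above 0.12 m and angle between the z axis of bar and the y axis of jig, either way round below 0.03 rad and angle between bar's own x axis and vertical above 3.05 rad and linear speed of bar below 0.01 m/s); the robot touches nothing.
It fails at once if the wiper bar is drawn out of its slot or shifted by more than 20 mm (distance of wiper from where it was at the start of the episode above 0.02 m).
It fails at once if a bystander is shifted by more than 30 mm (distance of any of tape, jar, flask, driver, brush, tray from where it was at the start of the episode above 0.03 m).
It also fails if it takes over 72 s, if anything falls off the work surface, if the arm or the gripper's body presses on something with over 40 N, if the wrist force passes 120 N, or if a joint passes its speed limit or range.

## Robot

A 6-joint arm with a two-finger parallel gripper is mounted at the origin on the work surface. World frame = base frame: x ahead of the robot, y to its left, z up, the work surface at z = 0. Lengths are in mm, angles in rad, forces in N, time in s.
With the tool pointing down it reaches from about 300 to 950 mm from the base axis. Payload 3.1 kg.
Tool frame: the origin (TCP) lies at the very end of the fingers, on their centre line; the grasp point (between the pads) lies 19 mm behind it (env.grip_depth is the distance from the TCP to the grasp point, in mm); z points along the fingers, y is the line along which they close (so a half turn about z gives the same grasp; the last joint's range is limited). The gripper opens to 85 mm and grips with 20 to 120 N. Pads are 22 mm wide; open, the fingers measure 114 mm over their backs; the gripper's body (76 mm by 85 mm) begins 54 mm behind the grasp point. The pads swing forward as they close: fully open they stand 13 mm farther back than shut.
Start: joints at [-1.191, 0.308, 1.634, -0, 1.2, -0.07], TCP at [271.716, -562.852, 231.272] pointing down, gripper open.
Joint ranges: [-3.06, 3.06], [-0.79, 1.96], [0.05, 2.63], [-1.19, 4.34], [0.05, 2.64], [-2.94, 2.94]. Speed limits (rad/s): [2.79, 2.79, 3.14, 3.14, 3.14, 3.14].

## Interface

Orientations are given as [roll, pitch, yaw] about the fixed x, y, z axes, in that order (R = Rz(yaw) Ry(pitch) Rx(roll)).
In Python, from bench import env gives the robot as it stands.
- The arm moves only by the tool drive_tool, never from a script. Its arguments are lists of equal length, an entry for each row: "translation": the shift along the world's x, y, z each as a share of 0.1 m, from -1 to 1, a list of three; "turn": the turn about the world's z as a share of 180 degrees, from -1 to 1; "grip": the gripper's target within -1 to 1 (fully open at 1, half-way at 0, shut at -1). A call has exactly 10 rows; each row shifts and turns the commanded pose from where the row before left it; what a row does not reach is not made up. A row lasts 1/8 s, in which the tool goes at most 62.5 mm and 10.7 degrees, less where a joint would pass 70% of its speed; a pose out of reach is approached as far as the arm can. A call with a number of a shift or a turn outside -1 to 1 is refused whole. A call with a gripper value outside its range is refused whole. The fingers move at their own pace and stop on an object; "squeeze" is the grip in N (left out, the last holds). Time passes only in rows, so rows that do not move let the fingers close, or fill a call up. It gives the time, the measured TCP pose, the force, the opening and the grip force at its end, in the units of the state.
- env.get_state(): the state, without advancing time (a new reading comes with each control period).
- env.camera(name): name is "scene" or "top"; returns a dict with "color" (400x640x3 uint8, red, green, blue), "depth" (400x640 float32, mm along the optical axis (not along the pixel's ray), 0 where there is no reading), "mtx" (3x3 intrinsics, pixels), "k1" (the pictures are not rectified: a ray, as slopes to the right and down, at radius r is drawn at 1 + k1 r^2 times it, then the intrinsics apply), "world_to_cam" (4x4, takes a point from world to camera coordinates). Camera axes: x right, y down, z forward; pixel columns grow to the right and rows downward; lengths in mm; the calibration is good to about 2 mm. A picture is of the moment at which its call begins.
- env.job_done(): hands the job in; it is judged then, once.
The state is a dict: "t": time; "qpos": joint angles; "joint_velocities": joint speeds; "joint_efforts": joint torques, N m; "position": TCP position; "eef_rot": TCP orientation; "wrist_force": force on the tool from outside, world axes, zero at the start; "ft_torque": the same for the moment, N m; "opening": finger opening in mm; "finger_force": force on a finger pad.
Only numpy, scipy, OpenCV 4.12 (cv2) and the standard library are available. Lean on these libraries where they do the work, as an engineer would, in place of code of your own. Each camera call takes 0.05 s, during which the arm holds its last target. There are 200 camera calls.

## Working session

There is one attempt and no reset: what is moved stays moved. The work goes in short steps, Python scripts to look and compute and a tool call to move; the robot and the scene stay as the last step left them, time stands still between calls to the robot, and variables do not carry over. Pictures are saved under pics/ and viewed, at most 10 in all, crops included, and the job is handed in when it is done.

Besides the shell and the picture viewer there is one more tool, called as name([rows], argument=value, ...), one row to a line, values as JSON. drive_tool: Moves the arm, as the interface text tells. Its arguments: {"type":"object","properties":{"translation":{"type":"array"},"turn":{"type":"array"},"grip":{"type":"array"},"squeeze":{"type":"number"}},"required":["translation","turn","grip"]}

```bash
mkdir -p pics
cat > h.py <<'E'
import numpy as np, cv2
from bench import env
def shot(n):
    c=env.camera(n); np.savez(f'pics/{n}.npz',**{k:np.array(v) for k,v in c.items()})
    return c
def cloud(c):
    K=np.array(c['mtx'],float); h,w=c['depth'].shape
    u,v=np.meshgrid(np.arange(w),np.arange(h))
    p=cv2.undistortPoints(np.stack([u,v],-1).reshape(-1,1,2).astype(np.float64),K,np.array([float(c['k1']),0,0,0,0])).reshape(h,w,2)
    d=c['depth'].astype(float)
    P=np.dstack([p[...,0]*d,p[...,1]*d,d,np.ones_like(d)])
    W=P@np.linalg.inv(np.array(c['world_to_cam'])).T
    W=W[...,:3]; W[d<=0]=np.nan
    return W
E
python3 - <<'E'
from h import *
for n in ('top','scene'):
    c=shot(n); cv2.imwrite(f'pics/{n}0.png',c['color'][...,::-1]); print(n,c['mtx'].tolist(),c['k1'],np.round(c['world_to_cam'],3).tolist())
s=env.get_state();print(s)
E
```

```text
top [[366.3997390327622, 0.0, 318.440193123136], [0.0, 366.3997390327622, 198.57857500827862], [0.0, 0.0, 1.0]] 0.027171596160249296 [[-0.057, -0.998, -0.001, 1.079], [-0.973, 0.055, -0.225, 498.157], [0.224, -0.011, -0.974, 1151.451], [0.0, 0.0, 0.0, 1.0]]
scene [[413.7214975132818, 0.0, 313.6301435469479], [0.0, 413.7214975132818, 199.67671862613093], [0.0, 0.0, 1.0]] -0.011893246242862709 [[-0.273, 0.962, -0.008, 138.467], [0.788, 0.218, -0.576, -307.919], [-0.552, -0.163, -0.817, 1393.458], [0.0, 0.0, 0.0, 1.0]]
{'t': 0.1, 'qpos': array([-1.19070558e+00,  3.08921770e-01,  1.63509090e+00, -1.98374125e-06,
        1.19968660e+00, -6.97231545e-02]), 'joint_velocities': array([-0.00174438, -0.00148967, -0.00540995, -0.0008555 ,  0.00022426,
        0.00144614]), 'joint_efforts': array([-1.23446512e-04, -4.16408515e+01, -2.77643806e+01, -9.52783375e-05,
        4.02789738e-03,  1.67809429e-05]), 'position': array([ 271.42870121, -562.14290375,  230.14444501]), 'eef_rot': array([-3.13949102e+00, -1.44918495e-04,  4.49814475e-01]), 'wrist_force': array([-0.23873142, -0.14666522, -0.21929889]), 'ft_torque': array([-0.00115867,  0.01228978,  0.03885913]), 'finger_force': 0.0, 'opening': 85.47069664396344}
```

View pics/top0.png

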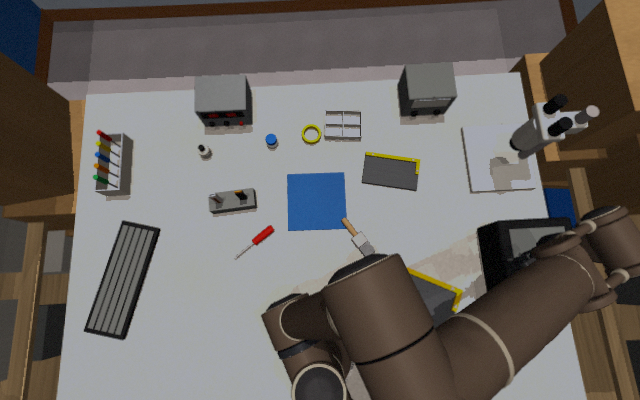

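View pics/scene0.png

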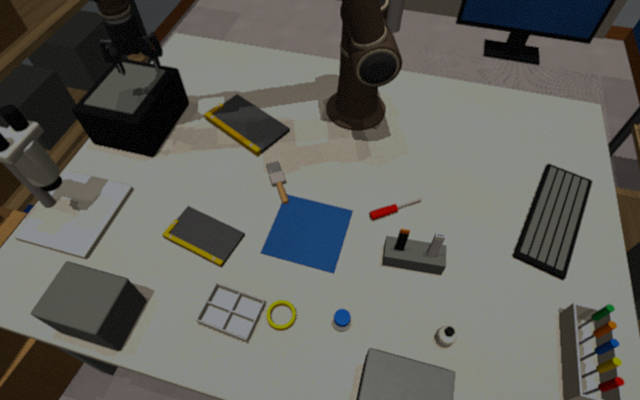

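The pictures show the rack at top (232,200), with the aluminium bar at (216,197) and the wiper at (241,195). The mat is at (316,201). There are two jigs, at (391,171) and about (430,295). Next I measure them.

```bash
cat > m.py <<'E'
from h import *
def load(n): return dict(np.load(f'pics/{n}.npz'))
def rect(P):
    r=cv2.minAreaRect(P[:,:2].astype(np.float32)); return [np.round(x,1) for x in r]
if __name__=='__main__':
  for n in ('top','scene'):
    c=load(n); W=cloud(c); hsv=cv2.cvtColor(c['color'],cv2.COLOR_RGB2HSV); X,Y,Z=W[...,0],W[...,1],W[...,2]
    print(n)
    H,S,V=[hsv[...,i].astype(int) for i in range(3)]
    ye=(H>20)&(H<35)&(S>120)&(V>90)
    bl=(H>100)&(H<120)&(S>120)&(Z<10)
    for nm,m in (('yellow',ye),('blue',bl)):
        k,l,st,ce=cv2.connectedComponentsWithStats(m.astype(np.uint8))
        for i in range(1,k):
            if st[i,4]>60:
                P=W[l==i]; P=P[~np.isnan(P[:,0])]
                if len(P)<30 or abs(P[:,1].mean())>900: continue
                print(nm,ce[i].round(),st[i,4],rect(P),'z',np.percentile(P[:,2],[5,50,95]).round(1))
    # rack region
    cx={'top':(180,260,170,225),'scene':(370,460,220,285)}[n]
    R=np.zeros(Z.shape,bool); R[cx[2]:cx[3],cx[0]:cx[1]]=1
    for lo,hi in ((40,60),(70,120),(128,150)):
        P=W[R&(Z>lo)&(Z<hi)]
        k=np.argwhere(R&(Z>lo)&(Z<hi))
        if len(P): print('rack z',lo,hi,len(P),rect(P),P[:,2].mean().round(1)); 
        if lo==128:
            for p,q in zip(P,k): print(q,p.round(0),c['color'][tuple(q)])
E
python3 m.py
python3 - <<'E'
import cv2
a=cv2.imread('pics/top0.png')[180:225,195:265];b=cv2.imread('pics/scene0.png')[215:285,375:455]
a=cv2.resize(a,None,fx=7,fy=7);b=cv2.resize(b,None,fx=5,fy=5)
import numpy as np
o=np.zeros((560,800,3),np.uint8);o=np.zeros((560,800,3),np.uint8)
o[:315,:490]=a
b=cv2.resize(b,(300,262));o[290:552,495:795]=b
cv2.imwrite('pics/crop1.png',o)
E
```

```text
top
yellow [311. 133.] 131 [array([744.7, -13.9]), array([65.6, 66.7]), np.float64(18.9)] z [15.6 20.6 24.3]
yellow [395. 158.] 210 [array([ 631.3, -291.6]), array([190. ,  37.7]), np.float64(75.7)] z [15.2 19.7 23.8]
yellow [438. 284.] 357 [array([ 197.1, -374.7]), array([188.1,  52.6]), np.float64(64.0)] z [18.2 24.8 28.3]
blue [316. 201.] 3183 [array([503.5, -19.5]), array([198.6, 199.8]), np.float64(88.8)] z [-1.5  2.4  6.5]
rack z 40 60 682 [array([514. , 261.5]), array([ 61.7, 150.5]), np.float64(4.9)] 50.1
rack z 70 120 82 [array([513.6, 261. ]), array([ 11.6, 101.4]), np.float64(5.0)] 95.3
rack z 128 150 53 [array([514.5, 262. ]), array([ 11.9, 102.2]), np.float64(6.0)] 136.1
[190 239] [521. 218. 134.] [141 117  75]
[190 240] [520. 214. 138.] [139 114  74]
[190 241] [520. 211. 135.] [117  93  57]
[191 234] [518. 232. 136.] [146 116  69]
[191 235] [517. 229. 137.] [162 114  32]
[191 236] [517. 226. 140.] [162 116  31]
[191 237] [516. 222. 142.] [165 119  31]
[191 238] [517. 220. 139.] [163 116  29]
[191 239] [516. 216. 140.] [144  96  23]
[191 240] [516. 214. 138.] [119  75  1
[... 5683 characters left out ...]
]
[237 442] [514. 309. 138.] [115 116 115]
[237 443] [516. 310. 141.] [118 118 118]
[237 444] [514. 313. 138.] [126 127 128]
[238 435] [516. 295. 129.] [83 78 65]
[238 436] [515. 297. 129.] [86 81 70]
[238 437] [515. 299. 129.] [85 80 69]
[238 438] [515. 301. 130.] [86 79 70]
[238 439] [516. 303. 133.] [87 81 72]
[238 440] [514. 306. 131.] [89 85 76]
[238 441] [514. 308. 132.] [92 87 79]
[238 442] [514. 310. 133.] [96 92 86]
[238 443] [515. 312. 135.] [96 94 88]
[238 444] [514. 314. 136.] [107 106 101]
[239 440] [515. 306. 128.] [86 81 70]
[239 441] [515. 308. 129.] [86 81 68]
[239 442] [515. 311. 130.] [86 79 68]
[239 443] [514. 313. 130.] [88 82 71]
[239 444] [514. 315. 130.] [107 106  97]
```

View pics/crop1.png

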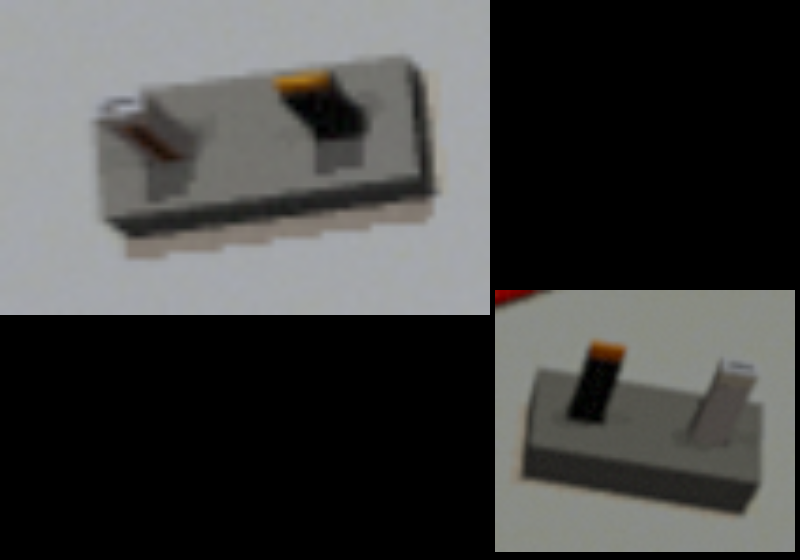

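The crop shows the bar (white plug, copper line to the robot) at rack y+ and the orange-tipped wiper at y-. The rack is at about (514,262), yaw about 0.08, and the bar at about (511,302). The far jig at (610,-290) matches 190 mm, so it is the smaller one. I start the approach to the bar.

drive_tool([
  [0.14,0.5,0],
  [0.14,0.5,0],
  [0.14,0.5,0],
  [0.14,0.5,0],
  [0.14,0.5,0],
  [0.14,0.5,0],
  [0.14,0.5,0],
  [0.14,0.5,0],
  [0.14,0.5,0],
  [0.14,0.5,0],
], turn=[-0.0117,-0.0117,-0.0117,-0.0117,-0.0117,-0.0117,-0.0117,-0.0117,-0.0117,-0.0117], grip=[0,0,0,0,0,0,0,0,0,0], squeeze=30)

```text
t: 1.35
position: [411.6, -61.2, 231.1]
eef_rot: [3.142, -0.0, 0.081]
wrist_force: [0.5, -1.0, -1.1]
opening: 42.4
finger_force: 0.0
```

```bash
cat > fit.py <<'E'
from m import *
from scipy.optimize import minimize
def proj(c,P):
    M=np.array(c['world_to_cam'],float); 
    return cv2.projectPoints(P.reshape(-1,1,3).astype(float),cv2.Rodrigues(M[:3,:3])[0],M[:3,3],np.array(c['mtx'],float),np.array([float(c['k1']),0,0,0,0]))[0].reshape(-1,2)
def box(x0,x1,y0,y1,z0,z1): return np.array([[x,y,z] for x in(x0,x1) for y in(y0,y1) for z in(z0,z1)],float)
def pose(P,x,y,a):
    s,k=np.sin(a),np.cos(a); return np.c_[x+k*P[:,0]-s*P[:,1],y+s*P[:,0]+k*P[:,1],P[:,2]]
def render(c,boxes,p,win,ss=8):
    u0,v0,w,h=win; im=np.zeros((h*ss,w*ss),np.uint8)
    for b in boxes:
        q=proj(c,pose(b,*p)); q=((q-[u0,v0]+.5)*ss*16).round().astype(np.int32)
        cv2.fillConvexPoly(im,cv2.convexHull(q),255,shift=4)
    return cv2.resize(im,(w,h),interpolation=cv2.INTER_AREA)/255.
JIG=[box(43,55,-95,95,12,19),box(0,43,-95,-83,12,19)]
if __name__=='__main__':
    res=[]
    for n,win in (('top',(350,140,85,60)),('scene',(150,195,105,80))):
        c=load(n);u,v,w,h=win;col=c['color'].astype(float)[v:v+h,u:u+w]
        yl=np.minimum(col[...,0],col[...,1])-col[...,2]; soft=np.clip(yl/np.percentile(yl,97),0,1); soft[soft<.15]=0
        f=lambda p:((render(c,JIG,p,win)-soft)**2).sum()
        best=min((minimize(f,[x,y,a],method='Nelder-Mead',options=dict(initial_simplex=[[x,y,a],[x+8,y,a],[x,y+8,a],[x,y,a+.08]])) for x in(590,) for y in(-290,-280) for a in(-.05,-.15)),key=lambda r:r.fun)
        print(n,best.x.round(3),best.fun.round(1),soft.sum().round(1)); res.append(best.x)
    np.save('jig.npy',np.mean(res,0))
E
python3 fit.py
```

```text
top [ 5.94521e+02 -2.83884e+02 -2.09000e-01] 20.7 223.0
scene [ 5.92836e+02 -2.82241e+02 -2.10000e-01] 27.5 413.4
```

drive_tool([
  [0.124,0.455,0],
  [0.124,0.455,0],
  [0.124,0.455,0],
  [0.124,0.455,0],
  [0.124,0.455,0],
  [0.124,0.455,0],
  [0.124,0.455,0],
  [0.124,0.455,0],
  [0,0,-0.2],
  [0,0,-0.3],
], turn=[0,0,0,0,0,0,0,0,0,0], grip=[0,0,0,0,0,0,0,0,0,0])

```text
t: 2.6
position: [511.5, 302.4, 181.2]
eef_rot: [-3.141, -0.002, 0.084]
wrist_force: [-0.3, 0.4, 0.6]
opening: 42.6
finger_force: 0.0
```

drive_tool([
  [0,0,-0.3],
  [0,0,-0.3],
  [0,0,-0.27],
  [0,0,0],
  [0,0,0],
  [0,0,0],
  [0,0,0],
  [0,0,0],
  [0,0,0],
  [0,0,0],
], turn=[0,0,0,0,0,0,0,0,0,0], grip=[0,0,0,0,0,-1,-1,-1,-1,-1])

```text
t: 3.85
position: [512.2, 301.8, 96.0]
eef_rot: [-3.14, -0.003, 0.082]
wrist_force: [0.2, -0.4, 6.4]
opening: 21.8
finger_force: 32.6
```

drive_tool([
  [0,0,0.1],
  [0,0,0.15],
  [0,0,0.2],
  [0,0,0.3],
  [0,0,0.3],
  [0,0,0.3],
  [0,0,0.2],
  [0,0,0],
  [0,0,0],
  [0,0,0],
], turn=[0,0,0,0,0,0,0,0,0,0], grip=[-1,-1,-1,-1,-1,-1,-1,-1,-1,-1])

```text
t: 5.1
position: [509.9, 300.7, 247.8]
eef_rot: [3.141, 0.003, 0.082]
wrist_force: [-0.2, -0.1, -1.0]
opening: 21.9
finger_force: 31.9
```

Run:
```python
from h import *
for n in ('scene','top'):
    c=shot(n); W=cloud(c)
    if n=='scene': cv2.imwrite('pics/lift.png',cv2.resize(c['color'][150:300,330:530,::-1],None,fx=3,fy=3))
    # points of bar below gripper
    m=(abs(W[...,0]-511)<30)&(abs(W[...,1]-302)<14)&(W[...,2]>145)&(W[...,2]<225)
    P=W[m]; 
    for lo in range(145,225,20):
        q=P[(P[:,2]>=lo)&(P[:,2]<lo+20)]; 
        if len(q): print(n,lo,len(q),q.mean(0).round(1),q[:,2].min().round(1))
```

```text
scene 145 17 [510.9 300.5 161.5] 158.2
scene 165 59 [511.9 300.5 175.4] 165.1
scene 185 59 [512.  301.  195.5] 185.0
scene 205 63 [511.9 300.5 214.9] 205.5
top 145 5 [504.7 300.4 162. ] 158.6
top 165 16 [505.2 292.6 175.7] 165.6
top 185 12 [505.2 293.  194.1] 185.2
top 205 13 [506.2 291.2 213.5] 205.2
```

View pics/lift.png

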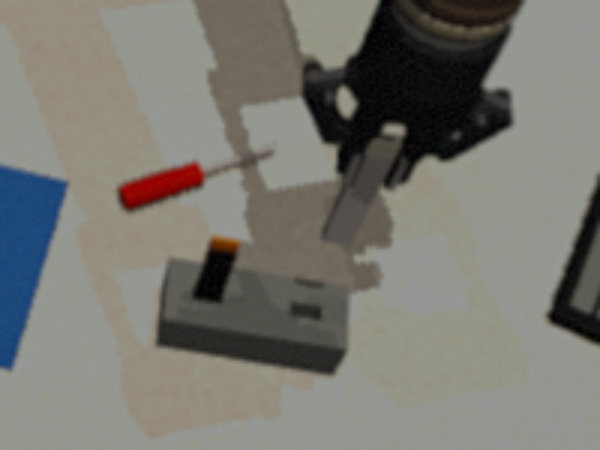

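The bar is clear and vertical, with its bottom at z≈158; the wiper is still in its slot. I carry it to the mat's -y part and turn it so that it topples along jig +y.

drive_tool([
  [-0.021,-0.384,0.0],
  [-0.021,-0.384,0.0],
  [-0.021,-0.384,0.0],
  [-0.021,-0.384,0.0],
  [-0.021,-0.384,0.0],
  [-0.021,-0.384,0.0],
  [-0.021,-0.384,0.0],
  [-0.021,-0.384,0.0],
  [-0.021,-0.384,0.0],
  [-0.021,-0.384,0.0],
], turn=[0.0407,0.0407,0.0407,0.0407,0.0407,0.0407,0.0407,0.0407,0.0407,0.0407], grip=[-1,-1,-1,-1,-1,-1,-1,-1,-1,-1])

```text
t: 6.45
position: [489.4, -84.0, 248.8]
eef_rot: [-3.141, -0.0, 1.365]
wrist_force: [-0.3, 0.1, -0.8]
opening: 21.7
finger_force: 31.9
```

drive_tool([
  [0,0,-0.3],
  [0,0,-0.4],
  [0,0,-0.4],
  [0,0,-0.25],
  [0,0,-0.1],
  [0,0,-0.05],
  [0,0,0],
  [0,0,0],
  [0,0,0],
  [0,0,0],
], turn=[0,0,0,0,0,0,0,0,0,0], grip=[-1,-1,-1,-1,-1,-1,-1,-1,-1,-1])

```text
t: 7.7
position: [490.2, -82.9, 99.8]
eef_rot: [3.141, 0.0, 1.361]
wrist_force: [-0.6, -0.5, -1.0]
opening: 21.5
finger_force: 31.9
```

drive_tool([
  [0,0,-0.03],
  [0,0,-0.02],
  [0,0,-0.02],
  [0,0,-0.015],
  [0,0,-0.01],
  [0,0,0],
  [0,0,0],
  [0,0,0],
  [0,0,0],
  [0,0,0],
], turn=[0,0,0,0,0,0,0,0,0,0], grip=[-1,-1,-1,-1,-1,-1,-1,-1,-1,-1], squeeze=20)

```text
t: 8.95
position: [489.9, -82.8, 90.0]
eef_rot: [-3.141, 0.0, 1.361]
wrist_force: [-1.8, 1.1, 4.3]
opening: 22.0
finger_force: 32.5
```

drive_tool([
  [0.019,0.091,-0.01],
  [0.019,0.091,-0.006],
  [0.019,0.089,-0.016],
  [0.019,0.089,-0.023],
  [0.018,0.085,-0.032],
  [0.018,0.085,-0.039],
  [0.016,0.077,-0.047],
  [0.016,0.077,-0.053],
  [0,0,0],
  [0,0,0],
], turn=[0,0,0,0,0,0,0,0,0,0], grip=[-1,-1,-1,-1,-1,-1,-1,-1,-1,-1])

```text
t: 10.2
position: [504.8, -14.0, 67.1]
eef_rot: [3.141, -0.001, 1.361]
wrist_force: [2.5, 0.8, 1.8]
opening: 21.0
finger_force: 33.8
```

Run:
```python
from h import *
c=shot('scene')
cv2.imwrite('pics/tilt.png',cv2.resize(c['color'][130:290,220:400,::-1],None,fx=3,fy=3))
```

```text
(no output)
```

View pics/tilt.png

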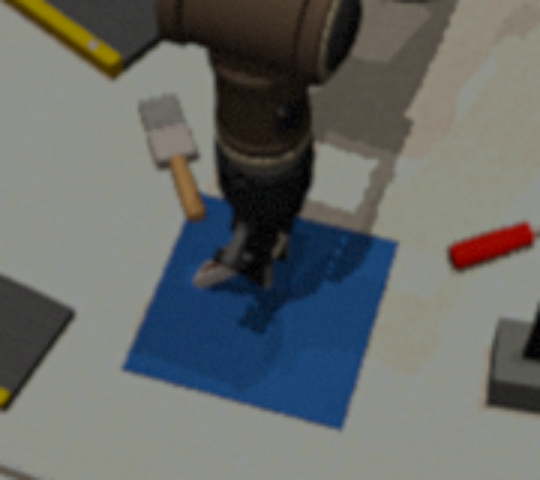

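The picture shows the bar tilting as wanted: its foot is on the mat toward -y (crop (210,275)) and its top is in the gripper. I continue the arc.

drive_tool([
  [0.014,0.068,-0.06],
  [0.014,0.068,-0.066],
  [0.012,0.056,-0.071],
  [0.012,0.056,-0.077],
  [0.009,0.042,-0.081],
  [0.009,0.042,-0.084],
  [0.003,0.016,-0.043],
  [0,0,0],
  [0,0,0],
  [0,0,0],
], turn=[0,0,0,0,0,0,0,0,0,0], grip=[-1,-1,-1,-1,-1,-1,-1,-1,-1,-1])

```text
t: 11.5
position: [511.3, 20.2, 18.9]
eef_rot: [-3.141, 0.0, 1.361]
wrist_force: [1.8, 2.1, 2.1]
opening: 21.6
finger_force: 33.8
```

drive_tool([
  [0,0,0],
  [0,0,0],
  [0,0,0],
  [0,0,0],
  [0,0,0],
  [0,0,0],
  [0,0,0.2],
  [0,0,0.4],
  [0,0,0.4],
  [-0.3,0,0.4],
], turn=[0,0,0,0,0,0,0,0,0,0], grip=[0,0,0,0,0,0,0,0,0,0])

```text
t: 12.75
position: [483.5, 20.2, 161.1]
eef_rot: [3.138, -0.001, 1.361]
wrist_force: [-0.2, 0.2, 0.6]
opening: 42.5
finger_force: 0.0
```

drive_tool([
  [-0.5,0,0.2],
  [-0.5,0,0],
  [-0.4,0,0],
  [0,0,0],
  [0,0,0],
  [0,0,0],
  [0,0,0],
  [0,0,0],
  [0,0,0],
  [0,0,0],
], turn=[0,0,0,0,0,0,0,0,0,0], grip=[0,0,0,0,0,0,0,0,0,0])

```text
t: 14.0
position: [341.6, 20.4, 178.9]
eef_rot: [-3.141, 0.0, 1.361]
wrist_force: [0.3, 0.0, -0.5]
opening: 43.1
finger_force: 0.0
```

Run:
```python
from h import *
for n,(u0,u1,v0,v1) in (('scene',(255,360,190,275)),('top',(280,355,165,235))):
    c=shot(n); W=cloud(c); s=env.get_state()
    if n=='scene': cv2.imwrite('pics/lie.png',cv2.resize(c['color'][180:290,240:380,::-1],None,fx=4,fy=4))
    hsv=cv2.cvtColor(c['color'],cv2.COLOR_RGB2HSV)
    m=(W[...,2]<30)&~((hsv[...,0]>95)&(hsv[...,0]<125)&(hsv[...,1]>110))&(abs(W[...,0]-503)<95)&(abs(W[...,1]+19)<95)
    k,l,st,ce=cv2.connectedComponentsWithStats(m.astype(np.uint8))
    i=1+st[1:,4].argmax(); P=W[l==i]; r=cv2.minAreaRect(P[:,:2].astype(np.float32)); print(n,st[i],ce[i],r,P[:,2].mean())
print(s['t'],s['position'])
```

```text
scene [286 218  47  27 467] [309.34261242 230.61670236] ((500.86944580078125, -15.557304382324219), (137.39443969726562, 32.39825439453125), 78.59964752197266) 9.81428326800576
top [296 194  39  12 276] [314.94202899 199.73188406] ((505.3194580078125, -15.56219482421875), (130.665771484375, 23.627134323120117), 78.34500885009766) 11.726292927010283
14.1 [341.59133224  20.36343202 178.94198055]
```

View pics/lie.png

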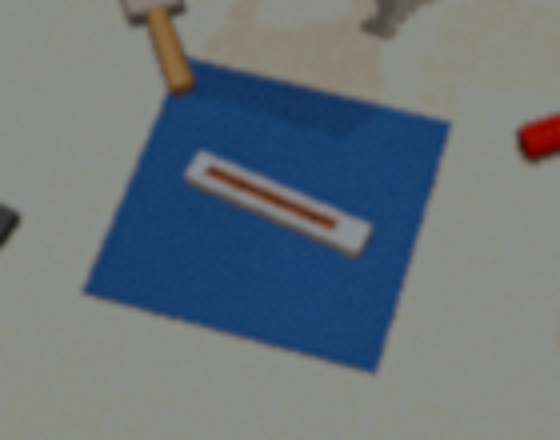

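The bar lies on the mat at about (505,-16), copper up, plug toward +y (right end in the crop at (360,240)). I regrasp it across the width at its middle.

drive_tool([
  [0.4,-0.09,-0.1],
  [0.4,-0.09,-0.1],
  [0.4,-0.09,-0.1],
  [0.435,-0.09,-0.2],
  [0,0,-0.4],
  [0,0,-0.4],
  [0,0,-0.25],
  [0,0,-0.12],
  [0,0,-0.05],
  [0,0,0],
], turn=[0.001,0.001,0,0,0,0,0,0,0,0], grip=[0,0,0,0,0,0,0,0,0,0], squeeze=40)

```text
t: 15.35
position: [505.8, -15.7, 7.5]
eef_rot: [3.14, -0.0, 1.367]
wrist_force: [-1.1, 0.8, 0.3]
opening: 42.7
finger_force: 0.0
```

drive_tool([
  [0,0,-0.03],
  [0,0,0],
  [0,0,0],
  [0,0,0],
  [0,0,0],
  [0,0,0],
  [0,0,0],
  [0,0,0],
  [0,0,0],
  [0,0,0],
], turn=[0,0,0,0,0,0,0,0,0,0], grip=[0,0,0,-1,-1,-1,-1,-1,-1,-1])

```text
t: 16.6
position: [505.5, -15.7, 4.3]
eef_rot: [3.141, -0.0, 1.367]
wrist_force: [-1.9, -0.1, 5.5]
opening: 20.4
finger_force: 40.2
```

drive_tool([
  [0,0,0.2],
  [0,0,0.4],
  [0.12,-0.36,0],
  [0.16,-0.48,0],
  [0.16,-0.48,0],
  [0.16,-0.48,0],
  [0.16,-0.48,0],
  [0.12,-0.36,0],
  [0.055,-0.168,0],
  [0,0,0],
], turn=[0,0,-0.002,0,0,0,0,0,0,0], grip=[-1,-1,-1,-1,-1,-1,-1,-1,-1,-1])

```text
t: 17.85
position: [598.2, -296.7, 63.2]
eef_rot: [-3.14, -0.001, 1.36]
wrist_force: [-0.5, 0.5, -1.3]
opening: 20.5
finger_force: 39.6
```

Run:
```python
from h import *
s=env.get_state();print(s['position'],s['opening'])
out=[]
for n in ('scene','top'):
    c=shot(n); W=cloud(c)
    a=-.2095; L=(W[...,:2]-[593.7,-283.1])@np.array([[np.cos(a),-np.sin(a)],[np.sin(a),np.cos(a)]])
    m=(W[...,2]>55)&(W[...,2]<82)&(abs(L[...,0]-8)<13)&(abs(L[...,1]+12)<90)
    P=np.c_[L[m],W[m][:,2]]
    print(n,len(P),np.percentile(P,[0,1,50,99,100],axis=0).round(1).tolist())
    if n=='scene': im=cv2.resize(c['color'][180:290,140:280,::-1],None,fx=4,fy=4); cv2.imwrite('pics/hover.png',im)
```

```text
[ 598.15223261 -296.65610907   63.17061378] 20.507079196688416
scene 283 [[-3.8, -65.4, 57.5], [-3.3, -62.4, 59.5], [8.9, 17.8, 69.9], [19.9, 54.8, 80.0], [20.9, 55.6, 81.2]]
top 50 [[-3.7, 30.8, 62.7], [-3.6, 31.1, 63.3], [8.0, 43.6, 70.8], [19.8, 54.0, 75.7], [20.1, 54.1, 76.1]]
```

View pics/hover.png

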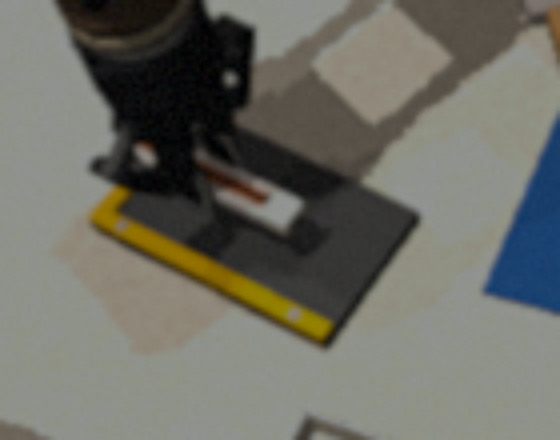

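Plug end at local y≈55, so the plain end is about 8 mm from the stop, and the bar is centred at local x≈8, copper up. I lower it onto the bed.

drive_tool([
  [0,0,-0.15],
  [0,0,-0.15],
  [0,0,-0.1],
  [0,0,-0.05],
  [0,0,-0.02],
  [0,0,-0.01],
  [0,0,-0.01],
  [0,0,0],
  [0,0,0],
  [0,0,0],
], turn=[0,0,0,0,0,0,0,0,0,0], grip=[-1,-1,-1,-1,-1,-1,-1,-1,-1,-1])

```text
t: 19.2
position: [598.7, -296.5, 15.1]
eef_rot: [3.141, 0.0, 1.361]
wrist_force: [0.1, 0.7, -1.3]
opening: 20.5
finger_force: 39.6
```

drive_tool([
  [-0.002,-0.01,0],
  [-0.002,-0.01,0],
  [-0.002,-0.01,0],
  [-0.002,-0.01,0],
  [-0.002,-0.01,0],
  [-0.002,-0.01,0],
  [-0.002,-0.01,0],
  [-0.002,-0.01,0],
  [0,0,0],
  [0,0,0],
], turn=[0,0,0,0,0,0,0,0,0,0], grip=[-1,-1,-1,-1,-1,-1,-1,-1,-1,-1])

```text
t: 20.45
position: [597.2, -303.2, 14.9]
eef_rot: [-3.141, -0.002, 1.361]
wrist_force: [1.5, 4.8, -0.0]
opening: 20.5
finger_force: 39.7
```

The end stop is reached (about 5 N). I set the bar down, release with a small opening and lift.

drive_tool([
  [0,0,-0.01],
  [0,0,0],
  [0,0,0],
  [0,0,0],
  [0,0,0],
  [0,0,0],
  [0,0,0.1],
  [0,0,0.2],
  [0,0,0.2],
  [0,0,0],
], turn=[0,0,0,0,0,0,0,0,0,0], grip=[-1,-1,-0.3,-0.3,-0.3,-0.3,-0.3,-0.3,-0.3,-0.3])

```text
t: 21.7
position: [599.5, -305.9, 68.0]
eef_rot: [3.135, 0.002, 1.361]
wrist_force: [-0.3, -0.2, -0.1]
opening: 29.8
finger_force: 0.0
```

drive_tool([
  [-0.2,0.05,0],
  [-0.283,0.083,0],
  [0,0,0],
  [0,0,-0.1],
  [0,0,-0.2],
  [0,0,-0.15],
  [0,0,-0.06],
  [0,0,0],
  [0,0,0],
  [0,0,0],
], turn=[0,0,0,0,0,0,0,0,0,0], grip=[-1,-1,-1,-1,-1,-1,-1,-1,-1,-1])

```text
t: 22.95
position: [548.7, -291.1, 12.6]
eef_rot: [-3.141, -0.0, 1.361]
wrist_force: [-0.2, -0.2, -0.1]
opening: -0.0
finger_force: 0.0
```

```bash
cat > bar.py <<'E'
from fit import *
def run():
    j=np.load('jig.npy'); out=[]
    for n,win in (('top',(350,140,85,60)),('scene',(150,195,105,80))):
        c=shot(n); W=cloud(c); ca,sa=np.cos(j[2]),np.sin(j[2]); d=W[...,:2]-j[:2]
        L=np.dstack([d[...,0]*ca+d[...,1]*sa,-d[...,0]*sa+d[...,1]*ca])
        col=c['color'].astype(int); br=col.min(2); ye=(np.minimum(col[...,0],col[...,1])-col[...,2])>35
        m=(L[...,0]>-50)&(L[...,0]<44)&(abs(L[...,1])<95)&(abs(W[...,2]-21)<5)&(br>60)&~ye
        P=L[m]; print(n,m.sum(),cv2.minAreaRect(P.astype(np.float32)),'x',np.percentile(P[:,0],[1,50,99]).round(1),'y',np.percentile(P[:,1],[1,99]).round(1))
    s=env.get_state(); print(s['t'],s['position'].round(1),s['wrist_force'].round(1))
    return c
if __name__=='__main__': run()
E
python3 bar.py
```

```text
top 98 ((-3.5996170043945312, 55.183895111083984), (76.26062774658203, 87.75235748291016), 87.31707000732422) x [-47.8   8.   38.4] y [16.3 91.9]
scene 318 ((9.545058250427246, -24.393455505371094), (38.10865020751953, 145.15097045898438), 7.445334434509277) x [-2.5 11.9 20.6] y [-93.8  46.9]
23.05 [ 548.7 -291.2   12.8] [0.3 0.2 0.5]
```

drive_tool([
  [0,0,0.02],
  [0.098,-0.021,0],
  [0.05,-0.011,0],
  [0.04,-0.008,0],
  [0.04,-0.008,0],
  [0.04,-0.008,0],
  [0.04,-0.008,0],
  [0.03,-0.006,0],
  [0,0,0],
  [0,0,0],
], turn=[0,0,0,0,0,0,0,0,0,0], grip=[-1,-1,-1,-1,-1,-1,-1,-1,-1,-1])

```text
t: 24.3
position: [582.6, -298.3, 15.0]
eef_rot: [3.141, 0.0, 1.361]
wrist_force: [0.3, -0.4, -0.3]
opening: 0.3
finger_force: 0.0
```

```bash
python3 bar.py
```

```text
top 68 ((-5.325855255126953, 59.01987838745117), (58.54762268066406, 97.57441711425781), 67.27706146240234) x [-47.4  11.2  37.1] y [24.5 93.4]
scene 205 ((22.764942169189453, -23.28594207763672), (144.02296447753906, 36.885658264160156), 86.985595703125) x [ 5.9 21.3 30. ] y [-94.3  47.9]
24.4 [ 582.6 -298.3   15.1] [ 0.7 -0.6 -0.1]
```

drive_tool([
  [0.02,-0.004,0],
  [0.02,-0.004,0],
  [0.02,-0.004,0],
  [0.02,-0.004,0],
  [0.02,-0.004,0],
  [0.01,-0.002,0],
  [0.01,-0.002,0],
  [0.01,-0.002,0],
  [0,0,0],
  [0,0,0],
], turn=[0,0,0,0,0,0,0,0,0,0], grip=[-1,-1,-1,-1,-1,-1,-1,-1,-1,-1])

```text
t: 25.65
position: [595.7, -300.8, 15.0]
eef_rot: [3.141, 0.0, 1.361]
wrist_force: [-0.2, 0.4, -0.1]
opening: -0.1
finger_force: 0.2
```

drive_tool([
  [0.01,-0.002,0],
  [0.01,-0.002,0],
  [0.01,-0.002,0],
  [0.01,-0.002,0],
  [0,0,0],
  [0,0,0],
  [0,0,0],
  [0,0,0],
  [0,0,0],
  [0,0,0],
], turn=[0,0,0,0,0,0,0,0,0,0], grip=[-1,-1,-1,-1,-1,-1,-1,-1,-1,-1])

```text
t: 26.9
position: [597.7, -301.3, 14.8]
eef_rot: [-3.137, -0.0, 1.361]
wrist_force: [-4.6, 0.2, 3.5]
opening: 0.2
finger_force: 3.4
```

The fence is reached (4.6 N). I back off, lift and look.

drive_tool([
  [-0.05,0.011,0],
  [-0.2,0.042,0],
  [0,0,0.4],
  [0,0,0.4],
  [-0.4,0.3,0.3],
  [-0.4,0.4,0],
  [-0.4,0.4,0],
  [0,0.4,0],
  [0,0,0],
  [0,0,0],
], turn=[0,0,0,0,0,0,0,0,0,0], grip=[-1,-1,-1,-1,-1,-1,-1,-1,-1,-1])

```text
t: 28.15
position: [455.8, -146.7, 125.6]
eef_rot: [3.139, 0.001, 1.362]
wrist_force: [-0.2, 0.3, 1.1]
opening: -0.3
finger_force: 0.0
```

```bash
cat >> bar.py <<'E'
    c=dict(np.load('pics/scene.npz')); d=dict(np.load('pics/top.npz'))
    a=cv2.resize(c['color'][190:280,150:260,::-1],None,fx=7,fy=6,interpolation=cv2.INTER_CUBIC)[:, :770]
    cv2.imwrite('pics/home.png',a)
    b=cv2.resize(d['color'][140:200,350:435,::-1],None,fx=9,fy=9,interpolation=cv2.INTER_CUBIC); cv2.imwrite('pics/hometop.png',b)
E
python3 bar.py
```

```text
File "bar.py", line 13
    c=dict(np.load('pics/scene.npz')); d=dict(np.load('pics/top.npz'))
IndentationError: unexpected indent
```

```bash
sed -i 's/^if __name__.*/if __name__=="__main__":\n    run()/' bar.py; python3 bar.py
```

```text
top 159 ((-2.9149131774902344, -23.58788299560547), (139.56541442871094, 91.85616302490234), 89.71928405761719) x [-47.4  28.8  42.8] y [-92.6  43.5]
scene 338 ((30.556650161743164, -23.301048278808594), (147.04209899902344, 38.936485290527344), 82.15282440185547) x [ 9.9 32.9 42.9] y [-93.2  48.5]
28.25 [ 455.6 -147.3  125.4] [-1.5  0.4 -0.2]
```

View pics/hometop.png

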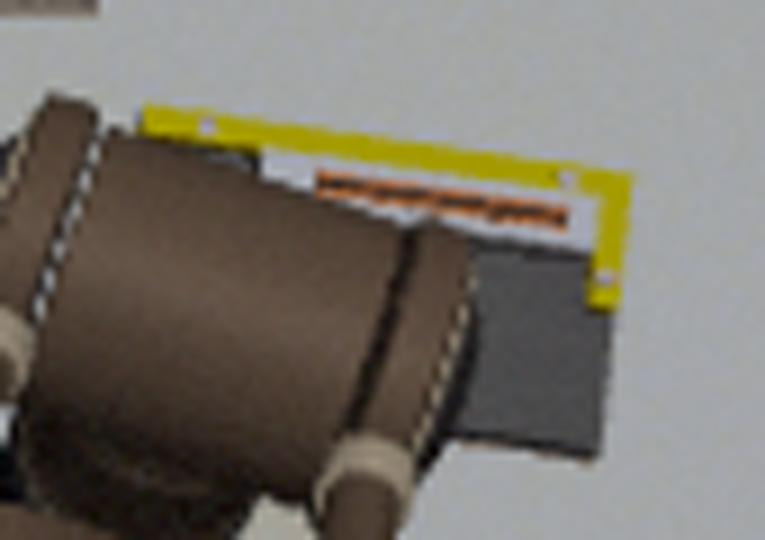

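The bar sits in the corner against the fence and, as far as visible, the end stop at (600,230). To make sure, I give the plug end a light push.

drive_tool([
  [0.4,-0.15,0],
  [0.4,-0.15,0],
  [0.5,-0.19,0],
  [0.5,-0.19,0],
  [0,0,-0.3],
  [0,0,-0.4],
  [0,0,-0.25],
  [0,0,-0.1],
  [0,0,-0.05],
  [0,0,0],
], turn=[0,0,0,0,0,0,0,0,0,0], grip=[-1,-1,-1,-1,-1,-1,-1,-1,-1,-1])

```text
t: 29.5
position: [635.3, -214.9, 15.7]
eef_rot: [3.14, 0.0, 1.36]
wrist_force: [0.4, 0.1, 0.7]
opening: 0.2
finger_force: 0.0
```

drive_tool([
  [-0.008,-0.039,0],
  [-0.008,-0.039,0],
  [-0.004,-0.02,0],
  [-0.002,-0.01,0],
  [-0.002,-0.01,0],
  [-0.002,-0.01,0],
  [-0.002,-0.01,0],
  [0,0,0],
  [0,0,0],
  [0,0,0],
], turn=[0,0,0,0,0,0,0,0,0,0], grip=[-1,-1,-1,-1,-1,-1,-1,-1,-1,-1])

```text
t: 30.75
position: [631.7, -228.0, 15.0]
eef_rot: [3.142, -0.0, 1.361]
wrist_force: [-0.4, 0.5, -0.6]
opening: -0.1
finger_force: 0.0
```

drive_tool([
  [-0.002,-0.01,0],
  [-0.002,-0.01,0],
  [-0.002,-0.01,0],
  [-0.002,-0.01,0],
  [-0.002,-0.01,0],
  [0,0,0],
  [0,0,0],
  [0,0,0],
  [0,0,0],
  [0,0,0],
], turn=[0,0,0,0,0,0,0,0,0,0], grip=[-1,-1,-1,-1,-1,-1,-1,-1,-1,-1])

```text
t: 32.0
position: [630.7, -232.9, 15.0]
eef_rot: [-3.142, -0.0, 1.361]
wrist_force: [0.4, 2.0, 1.0]
opening: 0.4
finger_force: 0.7
```

drive_tool([
  [-0.002,-0.01,0],
  [-0.002,-0.01,0],
  [-0.002,-0.01,0],
  [0,0,0],
  [0,0,0],
  [0,0,0],
  [0,0,0],
  [0,0,0],
  [0,0,0],
  [0,0,0],
], turn=[0,0,0,0,0,0,0,0,0,0], grip=[-1,-1,-1,-1,-1,-1,-1,-1,-1,-1])

```text
t: 33.25
position: [630.6, -233.1, 15.0]
eef_rot: [-3.141, -0.004, 1.36]
wrist_force: [1.4, 8.9, 1.6]
opening: 0.2
finger_force: 4.4
```

The end stop is firm (9 N, no further travel). I retreat and check.

drive_tool([
  [0.008,0.039,0],
  [0.03,0.15,0],
  [0,0,0.4],
  [0,0,0.5],
  [-0.4,0.4,0.5],
  [-0.5,0.3,0.3],
  [-0.5,0.3,0],
  [-0.4,0.45,0],
  [0,0.6,0],
  [0,0.6,0],
], turn=[0,0,0,0,0,0,0,0,0,0], grip=[-1,-1,-1,-1,-1,-1,-1,-1,-1,-1])

```text
t: 34.5
position: [462.7, 40.9, 175.5]
eef_rot: [3.14, 0.0, 1.36]
wrist_force: [1.5, 0.8, 0.1]
opening: -0.1
finger_force: 0.0
```

```bash
python3 bar.py
python3 - <<'E'
from fit import *
# bar vs jig from one picture each: fit bar silhouette (bright, non yellow) with jig refitted
for n,win in (('top',(350,140,85,60)),('scene',(150,195,105,80))):
    c=load(n);u,v,w,h=win;col=c['color'].astype(float)[v:v+h,u:u+w]
    yl=np.minimum(col[...,0],col[...,1])-col[...,2]; soft=np.clip(yl/np.percentile(yl,97),0,1); soft[soft<.25]=0
    def go(f,p0): return minimize(f,p0,method='Nelder-Mead',options=dict(initial_simplex=[p0,[p0[0]+4,p0[1],p0[2]],[p0[0],p0[1]+4,p0[2]],[p0[0],p0[1],p0[2]+.04]])).x
    j=go(lambda p:((render(c,JIG,p,win)-soft)**2).sum(),[593.7,-283.1,-.2095])
    W=cloud(c)[v:v+h,u:u+w]; s,k=np.sin(j[2]),np.cos(j[2]); d=W[...,:2]-j[:2]
    lx=d[...,0]*k+d[...,1]*s; ly=-d[...,0]*s+d[...,1]*k
    bar=((lx>5)&(lx<46)&(ly>-88)&(ly<75)&(np.abs(W[...,2]-21)<9)&((col.max(2)>65))&(yl<30)).astype(float)
    copper=(lx>10)&(lx<43)&(abs(ly+18)<60)&(col[...,0]-col[...,2]>35); bar[copper]=1
    B=[box(-11,11,-65,65,12,22)]
    b=go(lambda p:((render(c,B,p,win)-bar)**2).sum(),[621,-307,-.21])
    e=b[:2]-j[:2]; print(n,'jig',j.round(2),'bar mid rel corner',round(e[0]*k+e[1]*s-43,1),round(-e[0]*s+e[1]*k+83,1),'dyaw',round(b[2]-j[2],3))
E
```

```text
top 271 ((-2.7135581970214844, 0.118743896484375), (92.0689697265625, 186.25965881347656), 0.41931813955307007) x [-44.1  23.7  42.3] y [-89.4  90.5]
scene 335 ((30.593120574951172, -23.198287963867188), (144.13638305664062, 34.908485412597656), 83.71769714355469) x [10.8 32.4 42.3] y [-93.1  47.9]
34.6 [462.4  44.4 175.3] [ 0.1 -0.9  0.4]
top jig [ 5.9539e+02 -2.8400e+02 -2.0000e-01] bar mid rel corner -11.9 65.1 dyaw 0.008
scene jig [ 5.9327e+02 -2.8282e+02 -2.1000e-01] bar mid rel corner -12.8 63.8 dyaw -0.001
```

View pics/home.png

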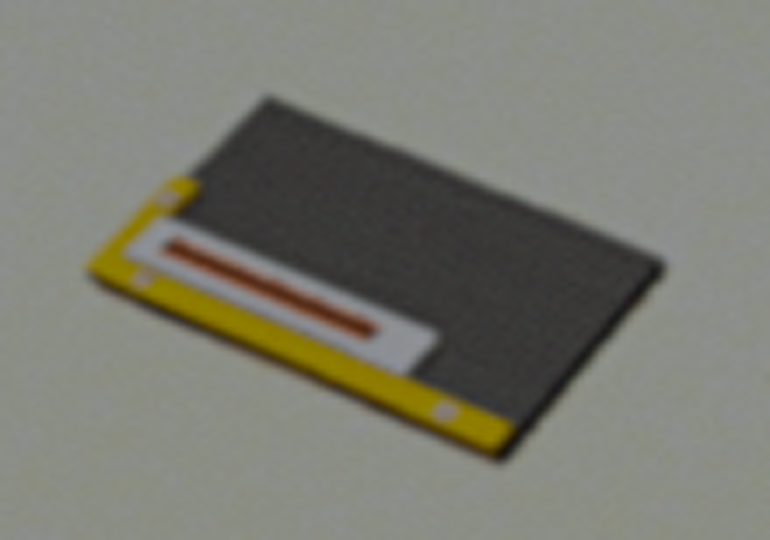

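The bar lies in the corner, copper up, with its plug away from the stop (crop: corner at (130,250), plug at (420,350)). After the end push I repeat a light fence push, so that the long edge is certainly snug.

drive_tool([
  [0.12,-0.473,0],
  [0.12,-0.473,0],
  [0.12,-0.473,0],
  [0.12,-0.473,0],
  [0.12,-0.473,0],
  [0.12,-0.473,0],
  [0.136,-0.472,0],
  [0,0,-0.5],
  [0,0,-0.5],
  [0,0,-0.3],
], turn=[0,0,0,0,0,0,0,0,0,0], grip=[-1,-1,-1,-1,-1,-1,-1,-1,-1,-1])

```text
t: 35.85
position: [546.4, -291.4, 41.8]
eef_rot: [-3.137, -0.001, 1.36]
wrist_force: [0.3, -0.4, 0.5]
opening: 0.3
finger_force: 0.0
```

drive_tool([
  [0,0,-0.2],
  [0,0,-0.1],
  [0.1,-0.021,0],
  [0.15,-0.031,0],
  [0.12,-0.025,0],
  [0.06,-0.013,0],
  [0.02,-0.004,0],
  [0.01,-0.002,0],
  [0,0,0],
  [0,0,0],
], turn=[0,0,0,0,0,0,0,0,0,0], grip=[-1,-1,-1,-1,-1,-1,-1,-1,-1,-1])

```text
t: 37.1
position: [594.3, -301.0, 14.8]
eef_rot: [-3.141, -0.0, 1.361]
wrist_force: [-0.9, -0.0, 1.0]
opening: 0.4
finger_force: 0.0
```

drive_tool([
  [0.01,-0.002,0],
  [0.01,-0.002,0],
  [0.01,-0.002,0],
  [0.01,-0.002,0],
  [0.01,-0.002,0],
  [0.01,-0.002,0],
  [0,0,0],
  [0,0,0],
  [0,0,0],
  [0,0,0],
], turn=[0,0,0,0,0,0,0,0,0,0], grip=[-1,-1,-1,-1,-1,-1,-1,-1,-1,-1])

```text
t: 38.35
position: [597.7, -301.6, 14.7]
eef_rot: [-3.134, -0.001, 1.361]
wrist_force: [-8.5, 0.5, 5.5]
opening: -0.5
finger_force: 4.8
```

Contact is at the same place as before (597.7), with 8.5 N. I retreat and hand in.

drive_tool([
  [-0.05,0.011,0],
  [-0.2,0.042,0],
  [0,0,0.4],
  [0,0,0.4],
  [-0.3,0.1,0.3],
  [0,0,0],
  [0,0,0],
  [0,0,0],
  [0,0,0],
  [0,0,0],
], turn=[0,0,0,0,0,0,0,0,0,0], grip=[-1,-1,-1,-1,-1,-1,-1,-1,-1,-1])

```text
t: 39.6
position: [545.7, -286.8, 124.1]
eef_rot: [-3.141, -0.0, 1.361]
wrist_force: [0.7, 0.1, -0.0]
opening: 0.0
finger_force: 0.0
```

```bash
python3 -c "
from bench import env
print(env.job_done())"
```

```text
the job is handed in; nothing more can be done
None
```

I handed the job in at about 39.6 s with the print bar in the smaller jig, copper strip up and plug away from the end stop, pushed to firm contact with both stops and released; the hand-in returned no verdict.

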